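# Lock the blue sample box with its key

### The job

The blue-lidded sample box was left half locked. Take hold of the black key standing in its lid, turn it back (counter-clockwise seen from above) until it stops, then turn it clockwise until the green mark fills the little window in the lock plate - the flat key bow then stands parallel to the long sides of the box - and let go of it there. Leave the key of the orange-lidded box as it is.

Things in the scene. Friction and masses are not known exactly. Their poses are not given: they have to be found in the camera images.
- blue_box: grey steel box with a blue lid, fixed to the bench, 110 (x) x 140 (y) x 60 mm high; origin: centre of its underside, z up, x to its hinge side. In the middle of the lid is a 66 mm square lock plate (top 65.5 mm over the bench) with the key; its 12 x 8 mm window, 21 mm from the key towards -x, shows red, or green once engaged. A like box with an orange lid stands beside it, on either side.
- blue_bow (a point): centre of the flat black bow of the blue box's key, 94 mm above the bench, on the key's vertical turning axis. The bow is an upright plate 10 mm thick (its x axis), 36 mm wide (its y axis), 28 mm high, with 14 mm free below it down to the lock plate. The key turns but cannot be pulled out.
- blue_key (a joint): angle of the blue box's key in rad: 0 at its counter-clockwise stop, growing clockwise seen from above, to a second stop at 1.7. The lock is engaged at 1.15: green fills the window, and the key's axes are parallel to the box's (bow parallel to the long sides). Light friction (0.04 N m), no click or spring; it stays where it is left.
- orange_tip (a point): end of the bow of the orange box's key (same box, lock and key), 18 mm out from its turning axis, 94 mm above the bench; this key must not be turned.

How it is judged:
On the way:
1. the blue box's key is turned back to its counter-clockwise stop (value of joint blue_key below 0.175 rad), for 0.1 s.
At the end, for the whole second after the job is handed in: the blue box's key rests within 12 degrees (0.21 rad) of the engaged angle of 1.15 rad, and the end of the orange box's key bow is within 6 mm of where it started (value of joint blue_key between 0.94 and 1.36 rad and velocity of joint blue_key between -0.05 and 0.05 rad/s and distance of orange_tip from where it was at the start of the episode below 0.006 m); the robot touches nothing.
It fails at once if the orange box's key is turned (the end of its bow moves more than 6 mm) (distance of orange_tip from where it was at the start of the episode above 0.006 m).
It also fails if it takes over 38 s, if anything falls off the work surface, if the arm or the gripper's body presses on something with over 40 N, if the wrist force passes 120 N, or if a joint passes its speed limit or range.

### The arm

A 6-joint arm with a two-finger parallel gripper is mounted at the origin on the work surface; the furniture and walls round the work are solid. World frame = base frame: x ahead of the robot, y to its left, z up, the work surface at z = 0. Lengths are in m, angles in rad, forces in N, time in s.
With the tool pointing down it reaches from about 0.35 to 0.85 m from the base axis. Payload 8.1 kg.
Tool frame: the origin (TCP) lies on the centre line of the jaws, within the pads' length; the fingertips stand 8 mm ahead of it and the grasp point (between the pads) lies 11 mm behind it; z points along the fingers, x is the direction in which the jaws open and shut, and the axes are right-handed (so a half turn about z gives the same grasp; the last joint's range is limited). The gripper opens to 85 mm and grips with 20 to 120 N. Pads are 22 mm wide; open, the fingers measure 114 mm over their backs; the gripper's body (76 mm by 85 mm) begins 54 mm behind the grasp point. The pads swing forward as they close: fully open they stand 13 mm farther back than shut.
Start: joints at [-1.389, 0.13, 1.488, -0, 1.523, -0.085], TCP at [0.158, -0.579, 0.239] pointing down, gripper open.
Joint ranges: [-2.96, 2.96], [-0.89, 2.26], [0.02, 2.5], [-1.34, 4.48], [0, 2.73], [-2.66, 2.66]. Speed limits (rad/s): [2.39, 2.39, 2.79, 3.14, 3.14, 3.14].

### API

Orientations are given as a unit quaternion [x, y, z, w].
In Python, from station import ctrl gives the robot as it stands. The module is installed in compiled form; this text tells all that it offers.
- The arm moves only by the shell command python3 -m jog 'ROWS' [FORCE]. ROWS is JSON, a list of rows, each an object with "offset": the shift along the tool's x, y, z in mm, a list of three; "yaw": the turn about the tool's z in rad; "hand": the opening in per cent of the stroke, from 0 (shut) to 100 (fully open). A call has 1 to 8 rows; each row is the pose to reach, as a shift and turn from the pose commanded when the call began, along the tool's axes at that moment; what a row does not reach only later rows make up. A row lasts 1/10 s, in which the tool goes at most 50 mm and 8.59 degrees, less where a joint would pass 70% of its speed; a pose out of reach is approached as far as the arm can. A call with a gripper value outside its range is refused whole. The fingers move at their own pace and stop on an object; FORCE is the grip in N (left out, the last holds). Time passes only in rows, so rows that repeat a pose let the fingers close. It gives the time, the measured TCP pose, the force and the opening at its end, in the units of the state.
- ctrl.read_state(): the state, without advancing time (a new reading comes with each control period).
- ctrl.read_camera(name): name is "side" or "top" or "wrist"; returns (picture, depth): 480x640x3 uint8, red, green, blue; 480x640 float32, m along the optical axis (not along the pixel's ray), 0 where there is no reading.
- ctrl.camera_info(name): a dict with "intrinsics" (3x3 intrinsics, pixels), "xyz" and "rotation" of the camera in the world. Camera axes: x right, y up, looking along -z (the intrinsics and any distortion apply to the point x, -y, -z); pixel columns grow to the right and rows downward; lengths in m; the calibration is good to about 2 mm. The wrist camera is an equidistant fisheye: a pixel r from the principal point sees the ray r / f radians off the axis. A picture is of the moment at which its call begins: read the wrist's pose just before it. camera_info takes no time and is no camera call; for the wrist camera it gives the pose at the moment of the call.
- ctrl.sign_off(): hands the job in, once; it reports no verdict.
The state is a dict: "time_s": time; "joint_positions": joint angles; "dq": joint speeds; "tau": joint torques, N m; "eef_pos": TCP position; "eef_rot": TCP orientation; "ft_force": force on the tool from outside, world axes, zero at the start; "ft_torque": the same for the moment, N m; "opening": finger opening in m.
Only numpy, scipy, OpenCV 4.12 (cv2) and the standard library are available. Lean on these libraries where they do the work, as an engineer would, in place of code of your own. Each camera call takes 0.05 s, during which the arm holds its last target.

## Working session

There is one attempt and no reset: what is moved stays moved. The work goes in short steps, Python scripts to look and compute and a shell command to move; the robot and the scene stay as the last step left them, time stands still between calls to the robot, and variables do not carry over. Pictures are saved under pics/ and viewed, and the job is handed in when it is done.

```bash
mkdir -p pics
cat > h.py <<'E'
from station import ctrl
import numpy as np, cv2
def snap(n,f):
    i=ctrl.camera_info(n); p,d=ctrl.read_camera(n)
    cv2.imwrite('pics/'+f+'.png',p[:,:,::-1]); np.savez('pics/'+f+'.npz',p=p,d=d,K=i['intrinsics'],t=i['xyz'],R=i['rotation'])
    return p,d,i
def pts(d,i):
    K=np.array(i['intrinsics']);R=np.array(i['rotation']);t=np.array(i['xyz'])
    v,u=np.mgrid[0:480,0:640]
    X=(u-K[0,2])/K[0,0]*d; Y=(v-K[1,2])/K[1,1]*d
    return np.stack([X,-Y,-d],-1)@R.T+t
E
python3 - <<'E'
from h import *
for n in('top','side'):
    p,d,i=snap(n,n+'0'); print(i)
s=ctrl.read_state();print(s)
E
```

```text
{'intrinsics': array([[476.70203565,   0.        , 319.52371569],
       [  0.        , 476.70203565, 238.8032108 ],
       [  0.        ,   0.        ,   1.        ]]), 'xyz': array([ 0.32844934, -0.10342335,  0.93839082]), 'rotation': array([-0.06570892,  0.0672493 ,  0.70416433, -0.70378439])}
{'intrinsics': array([[546.72786874,   0.        , 317.25012072],
       [  0.        , 546.72786874, 238.39093271],
       [  0.        ,   0.        ,   1.        ]]), 'xyz': array([0.43077733, 0.29808619, 0.8486326 ]), 'rotation': array([-0.01986876,  0.25063546,  0.96246713, -0.10219645])}
{'time_s': 0.1, 'joint_positions': array([-1.38940630e+00,  1.31099170e-01,  1.48916091e+00, -8.45770978e-06,
        1.52301741e+00, -8.54161117e-02]), 'dq': array([ 0.00189382, -0.00216249, -0.00199478,  0.00020509,  0.00076687,
       -0.0011393 ]), 'tau': array([ 3.27910704e-03, -5.70949566e+01, -5.01943409e+01, -1.02543513e-04,
        8.08174373e-03, -2.13105506e-05]), 'eef_pos': array([ 0.15811293, -0.5782909 ,  0.23834645]), 'eef_rot': array([ 7.94874653e-01, -6.06773085e-01, -6.26406350e-04, -5.63292158e-04]), 'ft_force': array([ 0.75948341, -0.3158038 , -0.02041557]), 'ft_torque': array([-0.0228001 , -0.00559203,  0.036677  ]), 'opening': 0.08531933658172502}
```

View pics/top0.png

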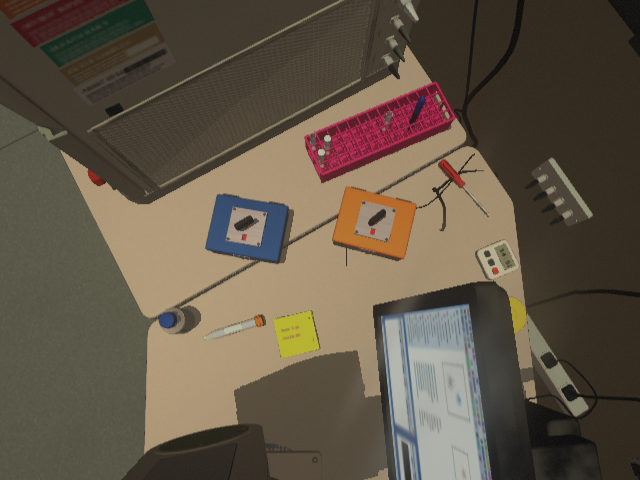

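View pics/side0.png

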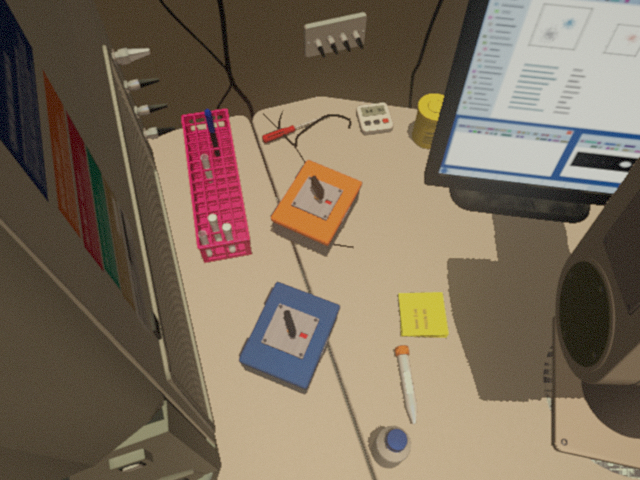

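Both boxes show up: blue at about (247,228) and orange at about (375,223) in the top view, both windows red. Next I measure.

```bash
cat > h.py <<'E'
from station import ctrl
import numpy as np, cv2
from scipy.spatial.transform import Rotation as Ro
def snap(n,f):
    i=ctrl.camera_info(n); p,d=ctrl.read_camera(n)
    cv2.imwrite('pics/'+f+'.png',p[:,:,::-1]); np.savez('pics/'+f+'.npz',p=p,d=d,K=i['intrinsics'],t=i['xyz'],R=i['rotation'])
    return p,d,i
def load(f):
    z=np.load('pics/'+f+'.npz');return z['p'],z['d'],dict(intrinsics=z['K'],xyz=z['t'],rotation=z['R'])
def pts(d,i):
    K=np.array(i['intrinsics']);R=Ro.from_quat(i['rotation']).as_matrix();t=np.array(i['xyz'])
    v,u=np.mgrid[0:480,0:640]
    X=(u-K[0,2])/K[0,0]*d; Y=(v-K[1,2])/K[1,1]*d
    return np.stack([X,-Y,-d],-1)@R.T+t
def mask(p,c):
    h=cv2.cvtColor(p,cv2.COLOR_RGB2HSV)
    lo,hi={'blue':((100,120,50),(125,255,255)),'orange':((8,170,120),(22,255,255)),'red':((0,150,100),(6,255,255))}[c]
    return cv2.inRange(h,lo,hi)>0
E
python3 - <<'E'
from h import *
for n in('top0','side0'):
    p,d,i=load(n);P=pts(d,i)
    print(n,'bench z',np.median(P[300:350,320:340,2]) if n=='top0' else np.median(P[300:330,405:440,2]))
    for c in('blue','orange'):
        m=mask(p,c)
        m=m&(P[...,2]>.045)&(P[...,2]<.075)
        k,l,st,ce=cv2.connectedComponentsWithStats(m.astype(np.uint8))
        j=1+st[1:,4].argmax();Q=P[l==j]
        r=cv2.minAreaRect(Q[:,:2].astype(np.float32)*1000)
        print(c,r,'z',np.median(Q[:,2]))
        C=np.array(r[0])/1000
        near=np.hypot(P[...,0]-C[0],P[...,1]-C[1])<.04
        kk=near&(P[...,2]>.085)&(P[...,2]<.12)
        B=P[kk]
        q=cv2.minAreaRect(B[:,:2].astype(np.float32)*1000)
        w,V=np.linalg.eigh(np.cov(B[:,:2].T));a=V[:,1]
        print(' bow n',len(B),B.mean(0),'max z',B[:,2].max(),'dir deg',np.degrees(np.arctan2(a[1],a[0])),q)
        h=cv2.cvtColor(p,cv2.COLOR_RGB2HSV)
        rd=near&((h[...,0]<6)|(h[...,0]>174))&(h[...,1]>150)&(h[...,2]>100)
        print(' red',rd.sum(),P[rd].mean(0), 'rel', P[rd].mean(0)[:2]-C)
E
```

```text
top0 bench z 0.00042815228074039036
blue ((518.7733764648438, 32.545799255371094), (134.25181579589844, 104.92787170410156), 79.76264190673828) z 0.060506195804474805
 bow n 160 [0.51801145 0.03095478 0.10300366] max z 0.11060233436409272 dir deg 121.25033138459324 ((519.291259765625, 32.001197814941406), (11.029900550842285, 35.76145935058594), 31.781543731689453)
 red 16 [0.49874083 0.03624486 0.06184163] rel [-0.02003255  0.00369906]
orange ((528.8492431640625, -209.0218963623047), (139.24069213867188, 109.7803726196289), 75.03777313232422) z 0.060559495302140665
 bow n 129 [ 0.52776935 -0.20789379  0.10527671] max z 0.11214992146182134 dir deg 128.17856594830843 ((529.1642456054688, -208.50875854492188), (10.349935531616211, 34.47827911376953), 38.274444580078125)
 red 22 [ 0.50956106 -0.20419601  0.06199985] rel [-0.01928818  0.00482588]
side0 bench z 0.012852754599113503Traceback (most recent call last):
  File "<stdin>", line 9, in <module>
ValueError: attempt to get argmax of an empty sequence
```

Run:
```python
from h import *
for n,b in(('top0',(190,170,430,280)),('side0',(220,150,380,400))):
    p,_,_=load(n);x0,y0,x1,y1=b
    q=p[y0:y1,x0:x1,::-1]
    cv2.imwrite('pics/'+n+'c.png',cv2.resize(q,None,fx=600/max(q.shape[:2]) if n=='side0' else 3.3,fy=600/max(q.shape[:2]) if n=='side0' else 3.3,interpolation=2))
```

```text
(no output)
```

View pics/top0c.png

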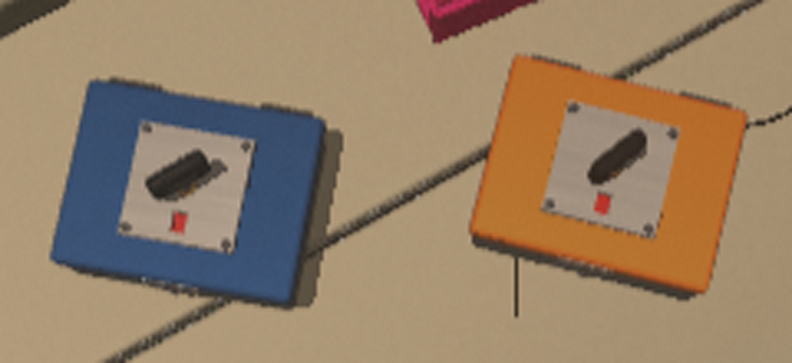

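View pics/side0c.png

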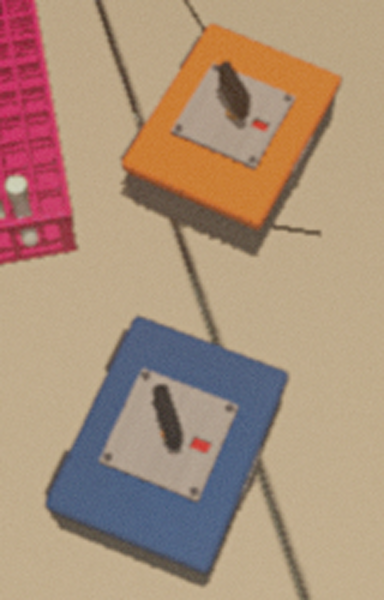

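Run:
```python
from h import *
p,d,i=load('top0');P=pts(d,i)
for u,v in[(376,305),(505,285),(440,300),(450,380),(400,470),(530,400),(560,420),(190,440),(260,430),(620,460),(120,190),(385,10),(365,90),(240,140),(515,315),(320,450)]:
    print((u,v),P[v,u].round(3))
# max height map
V=P.reshape(-1,3);V=V[d.ravel()>0]
xs=np.arange(-.1,.9,.06);ys=np.arange(.5,-.85,-.06)
print('     '+' '.join('%5.2f'%y for y in ys))
for x in xs[::-1]:
    r=[]
    for y in ys:
        m=(abs(V[:,0]-x)<.03)&(abs(V[:,1]-y)<.03)
        r.append('%5.2f'%V[m,2].max() if m.any() else '   . ')
    print('%5.2f'%x,' '.join(r))
```

```text
(376, 305) [ 0.365 -0.191  0.208]
(505, 285) [ 0.415 -0.471 -0.002]
(440, 300) [ 0.358 -0.229  0.443]
(450, 380) [ 0.278 -0.238  0.432]
(400, 470) [ 0.137 -0.216  0.23 ]
(530, 400) [ 0.198 -0.502 -0.   ]
(560, 420) [ 0.222 -0.392  0.338]
(190, 440) [0.197 0.052 0.326]
(260, 430) [ 0.211 -0.034  0.336]
(620, 460) [ 0.012 -0.848 -0.319]
(120, 190) [0.566 0.24  0.143]
(385, 10) [ 0.818 -0.207  0.275]
(365, 90) [ 0.829 -0.203  0.001]
(240, 140) [0.676 0.043 0.098]
(515, 315) [ 0.354 -0.449  0.09 ]
(320, 450) [ 0.109 -0.106 -0.003]
      0.50  0.44  0.38  0.32  0.26  0.20  0.14  0.08  0.02 -0.04 -0.10 -0.16 -0.22 -0.28 -0.34 -0.40 -0.46 -0.52 -0.58 -0.64 -0.70 -0.76 -0.82
 0.86    .     .     .     .     .     .     .     .     .     .     .     .   0.27  0.26  0.27  0.28    .     .     .     .     .     .     . 
 0.80    .     .     .     .     .     .     .     .     .     .   0.36  0.36  0.31  0.30  0.33  0.36    .     .     .     .     .     .     . 
 0.74    .     .     .     .     .     .     .     .   0.00  0.44  0.40  0.35  0.08  0.14  0.42  0.41  0.44    .     .     .     .     .
[... 1322 characters left out ...]
   .     .     .   0.00  0.01  0.00  0.01  0.37  0.01  0.00  0.38    .   0.38  0.38    .   0.30  0.01    .  -0.27 -0.08 -0.14
 0.08 -0.75    .     .     .     .   0.00    .     .   0.01  0.03  0.02  0.00  0.01    .     .     .     .     .     .     .     .     .  -0.14
 0.02 -0.75    .     .     .     .     .     .     .     .     .     .     .     .     .     .     .     .     .     .     .     .     .  -0.21
-0.04 -0.75    .     .     .     .     .     .     .     .     .     .     .     .     .     .     .     .     .     .     .     .     .     . 
-0.10 -0.75    .     .     .     .     .     .     .     .     .     .     .     .     .     .     .     .     .     .     .     .     .     .
```

Run:
```python
from h import *
p,d,i=load('side0');P=pts(d,i)
for u,v in[(290,300),(300,250),(420,300),(600,100),(500,200),(600,320),(450,180),(150,200),(560,420)]:
    print((u,v),P[v,u].round(3))
snap('wrist','w0')
```

```text
(290, 300) [ 0.53  -0.017  0.061]
(300, 250) [ 0.542 -0.137  0.001]
(420, 300) [ 0.326 -0.083  0.011]
(600, 100) [ 0.186 -0.233  0.356]
(500, 200) [ 0.207 -0.307  0.017]
(600, 320) [0.196 0.056 0.351]
(450, 180) [ 0.33  -0.192  0.202]
(150, 200) [ 0.732 -0.059  0.216]
(560, 420) [0.101 0.066 0.015]
```

View pics/w0.png

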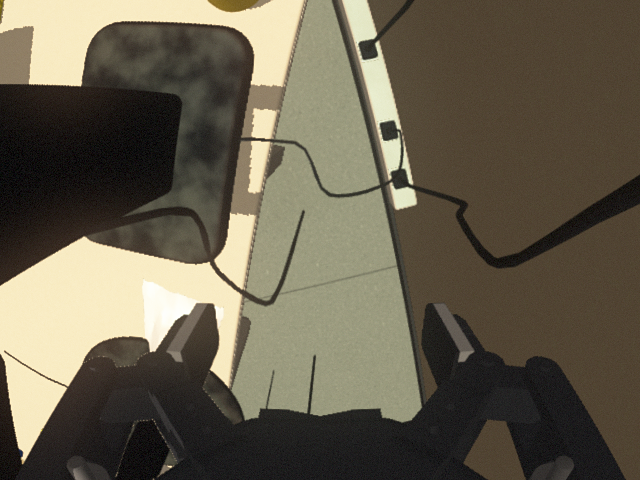

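Top view: the monitor (x 0.1–0.4, y −0.2 to −0.3, up to z 0.52) stands between the arm and the boxes. The wrist view shows the bench edge and a power strip by the wall. I check the wall, then rise before swinging round.

Run:
```python
from h import *
p,d,i=load('top0');P=pts(d,i);ok=d>0
# monitor points
m=ok&(P[...,2]>.15)&(P[...,0]<.45)&(P[...,1]<-.12)&(P[...,1]>-.45)
Q=P[m];r=np.hypot(Q[:,0],Q[:,1])
for lo in np.arange(.15,.55,.1):
    s=(Q[:,2]>lo)&(Q[:,2]<lo+.1)
    if s.any(): print('mon z',round(lo,2),'rmax',r[s].max().round(3),Q[s][r[s].argmax()].round(3),'y',Q[s][:,1].min().round(3),Q[s][:,1].max().round(3))
# wall etc radius by azimuth for z>.1
m=ok&(P[...,2]>.13)&(np.hypot(P[...,0],P[...,1])>.5)
Q=P[m];a=np.degrees(np.arctan2(Q[:,1],Q[:,0]));r=np.hypot(Q[:,0],Q[:,1])
for A in range(-80,50,8):
    s=(a>A)&(a<A+8)
    if s.any():
        k=r[s].argmin();print(A,r[s].min().round(3),Q[s][k].round(3),np.percentile(r[s],5).round(3))
```

```text
mon z 0.15 rmax 0.469 [ 0.227 -0.41   0.229] y -0.41 -0.188
mon z 0.25 rmax 0.469 [ 0.221 -0.414  0.338] y -0.417 -0.198
mon z 0.35 rmax 0.459 [ 0.206 -0.411  0.362] y -0.413 -0.213
mon z 0.45 rmax 0.455 [ 0.366 -0.27   0.506] y -0.285 -0.228
-80 0.525 [ 0.145 -0.504  0.297] 0.526
-64 0.687 [ 0.378 -0.573  0.235] 0.688
-56 0.689 [ 0.387 -0.571  0.183] 0.742
-48 0.714 [ 0.509 -0.5    0.143] 0.751
-40 0.584 [ 0.494 -0.311  0.147] 0.77
-32 0.588 [ 0.499 -0.311  0.157] 0.806
-24 0.786 [ 0.733 -0.284  0.138] 0.828
-16 0.763 [ 0.755 -0.107  0.356] 0.773
-8 0.694 [ 0.694 -0.     0.353] 0.702
0 0.648 [0.642 0.089 0.35 ] 0.655
8 0.619 [0.595 0.17  0.351] 0.625
16 0.612 [0.58  0.194 0.172] 0.615
24 0.623 [0.569 0.254 0.14 ] 0.641
```

```bash
python3 -m jog '[{"offset":[0,0,-40],"yaw":0,"hand":100},{"offset":[0,0,-80],"yaw":0,"hand":100},{"offset":[0,0,-120],"yaw":0,"hand":100},{"offset":[0,0,-160],"yaw":0,"hand":100},{"offset":[0,0,-200],"yaw":0,"hand":100},{"offset":[0,0,-240],"yaw":0,"hand":100},{"offset":[0,0,-260],"yaw":0,"hand":100}]'
python3 - <<'E'
from h import *
snap('side','s1');snap('top','t1');print(ctrl.read_state()['joint_positions'])
E
```

```text
time_s: 0.85
eef_pos: [0.1582, -0.5788, 0.5036]
eef_rot: [0.795, -0.607, 0.002, 0.002]
ft_force: [0.7, 0.1, 0.5]
opening: 0.0855
[-1.38941020e+00  1.87898603e-01  9.43620296e-01 -3.53880198e-05
  2.00365252e+00 -8.53878215e-02]
```

View pics/t1.png

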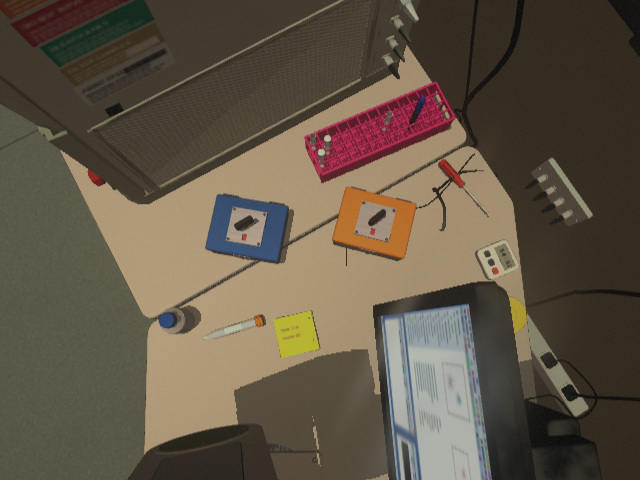

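View pics/s1.png

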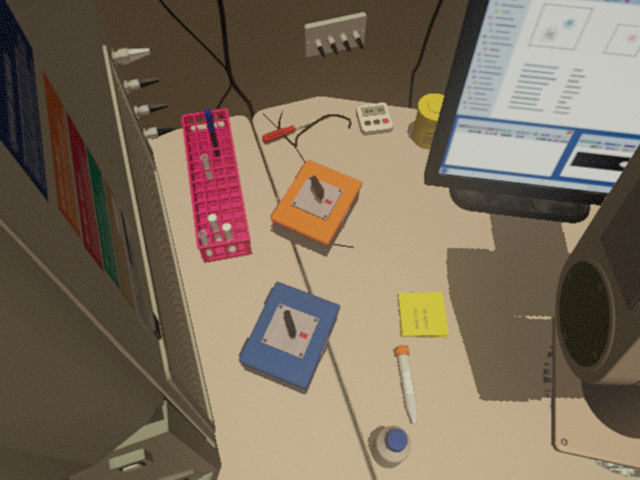

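Run:
```python
from h import *
for n in('side0','s1','t1'):
    p,d,i=load(n);P=pts(d,i)
    m=(d>0)&(P[...,0]<.26)&(abs(P[...,1])<.15)&(P[...,2]>.1)
    Q=P[m];print(n,len(Q),Q.min(0).round(3),Q.max(0).round(3))
    for a in np.arange(.15,.8,.05):
        s=abs(Q[:,2]-a)<.025
        if s.any(): print(round(a,2),s.sum(),Q[s].min(0).round(2),Q[s].max(0).round(2))
```

```text
side0 13962 [ 0.032 -0.049  0.1  ] [0.213 0.105 0.47 ]
0.15 170 [0.04 0.03 0.13] [0.06 0.05 0.15]
0.25 497 [ 0.19 -0.01  0.25] [0.21 0.09 0.27]
0.3 2808 [ 0.14 -0.03  0.28] [0.21 0.11 0.32]
0.35 4428 [ 0.15 -0.04  0.33] [0.21 0.11 0.37]
0.4 4124 [ 0.17 -0.04  0.38] [0.21 0.1  0.42]
0.45 1598 [ 0.2  -0.05  0.43] [0.21 0.05 0.47]
s1 14449 [ 0.031 -0.059  0.1  ] [0.215 0.106 0.476]
0.15 169 [0.04 0.03 0.13] [0.06 0.05 0.15]
0.25 500 [ 0.19 -0.01  0.25] [0.21 0.09 0.27]
0.3 2812 [ 0.14 -0.03  0.28] [0.21 0.11 0.32]
0.35 4515 [ 0.15 -0.04  0.33] [0.21 0.11 0.37]
0.4 4241 [ 0.17 -0.05  0.38] [0.21 0.1  0.42]
0.45 1869 [ 0.2  -0.06  0.43] [0.21 0.05 0.47]
0.5 2 [ 0.21 -0.06  0.48] [ 0.21 -0.06  0.48]
t1 6220 [ 0.185 -0.072  0.249] [0.217 0.104 0.548]
0.25 60 [ 0.19 -0.02  0.25] [0.21 0.09 0.27]
0.3 640 [ 0.19 -0.03  0.28] [0.21 0.1  0.32]
0.35 1129 [ 0.19 -0.04  0.33] [0.21 0.1  0.37]
0.4 1206 [ 0.19 -0.05  0.38] [0.21 0.09 0.42]
0.45 1607 [ 0.19 -0.06  0.43] [0.22 0.08 0.47]
0.5 1337 [ 0.2  -0.07  0.48] [0.22 0.05 0.52]
0.55 241 [ 0.21 -0.07  0.53] [ 0.22 -0.03  0.55]
```

Side view: boxes and keys are unchanged, the shoulder housing is at right and the monitor edge is at (430,180). My estimate puts the forearm well above the monitor top. I plan an arc at radius 0.57.

```bash
cat > off.py <<'E'
from h import *
def off(W):
    s=ctrl.read_state();R=Ro.from_quat(s['eef_rot'])
    for w in W: print((R.inv().apply(np.array(w)-s['eef_pos'])*1000).round(0))
E
python3 - <<'E'
from off import *
az=np.radians(np.linspace(-74.7,0,19)[1:]);z=np.linspace(.5,.38,18);r=np.full(18,.57);r[0]=.585
off([(a*np.cos(b),a*np.sin(b),c) for a,b,c in zip(r,az,z)])
E
```

```text
[-17. -43.   3.]
[-37. -82.  10.]
[ -44. -123.   17.]
[ -54. -163.   24.]
[ -68. -202.   31.]
[ -84. -240.   38.]
[-103. -277.   45.]
[-124. -312.   52.]
[-148. -346.   59.]
[-174. -378.   66.]
[-203. -408.   73.]
[-233. -436.   79.]
[-266. -461.   86.]
[-300. -484.   93.]
[-336. -505.  100.]
[-373. -522.  107.]
[-412. -538.  114.]
[-451. -550.  120.]
```

```bash
python3 -m jog '[{"offset":[-17,-43,3],"yaw":0,"hand":100},{"offset":[-35,-82,10],"yaw":0,"hand":100},{"offset":[-44,-123,17],"yaw":0,"hand":100},{"offset":[-54,-163,24],"yaw":0,"hand":100},{"offset":[-68,-202,31],"yaw":0,"hand":100},{"offset":[-84,-240,38],"yaw":0,"hand":100},{"offset":[-103,-277,45],"yaw":0,"hand":100},{"offset":[-124,-312,52],"yaw":0,"hand":100}]'
python3 - <<'E'
from off import *
az=np.radians(np.linspace(-74.7,0,19)[9:]);z=np.linspace(.5,.38,18)[8:]
off([(.57*np.cos(b),.57*np.sin(b),c) for b,c in zip(az,z)]); print(ctrl.read_state()['joint_positions'])
E
```

```text
time_s: 1.75
eef_pos: [0.4274, -0.3754, 0.4449]
eef_rot: [0.795, -0.607, -0.001, -0.0]
ft_force: [0.2, -0.3, -0.2]
opening: 0.0857
[-22. -33.   1.]
[-48. -64.   8.]
[-76. -94.  16.]
[-107. -122.   23.]
[-139. -148.   30.]
[-174. -171.   37.]
[-209. -191.   44.]
[-247. -209.   51.]
[-285. -224.   58.]
[-324. -237.   65.]
[-8.10871584e-01  6.18438108e-02  1.18971074e+00  5.73763517e-05
  1.89280565e+00  4.93182317e-01]
```

```bash
python3 -m jog '[{"offset":[-22,-33,1],"yaw":-0.12,"hand":100},{"offset":[-48,-64,8],"yaw":-0.24,"hand":100},{"offset":[-76,-94,16],"yaw":-0.36,"hand":100},{"offset":[-107,-122,23],"yaw":-0.48,"hand":100},{"offset":[-139,-148,30],"yaw":-0.60,"hand":100},{"offset":[-174,-171,37],"yaw":-0.72,"hand":100},{"offset":[-209,-191,44],"yaw":-0.84,"hand":100},{"offset":[-247,-209,51],"yaw":-0.96,"hand":100}]'
python3 - <<'E'
from off import *
s=ctrl.read_state();x=Ro.from_quat(s['eef_rot']).apply([1,0,0]);print(np.degrees(np.arctan2(x[1],x[0])),s['joint_positions'])
off([(.556,-.035,.36),(.53,.0,.33),(.519,.032,.30)])
E
```

```text
time_s: 2.55
eef_pos: [0.5628, -0.0818, 0.3939]
eef_rot: [0.986, -0.169, -0.001, -0.0]
ft_force: [0.3, -0.0, 0.0]
opening: 0.0858
-19.429503229068878 [-2.34539983e-01  3.85949303e-02  1.30664489e+00 -1.57646147e-05
  1.79908327e+00  1.04564866e-01]
[-22. -42.  34.]
[-58. -66.  64.]
[-79. -93.  94.]
```

```bash
python3 -m jog '[{"offset":[-22,-42,34],"yaw":-0.13,"hand":100},{"offset":[-45,-60,50],"yaw":-0.26,"hand":100},{"offset":[-65,-80,74],"yaw":-0.39,"hand":100},{"offset":[-79,-93,94],"yaw":-0.52,"hand":100},{"offset":[-79,-93,110],"yaw":-0.65,"hand":100},{"offset":[-79,-93,134],"yaw":-0.78,"hand":100},{"offset":[-79,-93,144],"yaw":-0.89,"hand":100},{"offset":[-79,-93,144],"yaw":-0.89,"hand":100}]'
python3 - <<'E'
from h import *
s=ctrl.read_state();x=Ro.from_quat(s['eef_rot']).apply([1,0,0]);print(np.degrees(np.arctan2(x[1],x[0])),s['eef_pos'],s['dq'].max())
p,d,i=snap('wrist','w2');print(i); print(d[::80,::80].round(2))
E
```

```text
time_s: 3.35
eef_pos: [0.5179, 0.0309, 0.2485]
eef_rot: [0.963, 0.271, -0.003, -0.001]
ft_force: [-0.5, 0.2, 0.1]
opening: 0.0856
31.39380434925287 [0.51785253 0.03085552 0.24849197] 0.13280679531573858
{'intrinsics': array([[371.64829954,   0.        , 319.83250579],
       [  0.        , 371.64829954, 237.21503003],
       [  0.        ,   0.        ,   1.        ]]), 'xyz': array([0.47710672, 0.09880858, 0.38417986]), 'rotation': array([-0.14824686, -0.03904502,  0.26760173,  0.95125584])}
[[0.27 0.31 0.32 0.26 0.33 0.32 0.32 0.31]
 [0.33 0.34 0.35 0.35 0.35 0.35 0.3  0.18]
 [0.37 0.37 0.37 0.38 0.31 0.38 0.31 0.19]
 [0.41 0.4  0.4  0.4  0.29 0.4  0.3  0.19]
 [0.42 0.44 0.44 0.41 0.43 0.43 0.3  0.18]
 [0.2  0.08 0.08 0.39 0.47 0.4  0.08 0.08]]
```

View pics/w2.png

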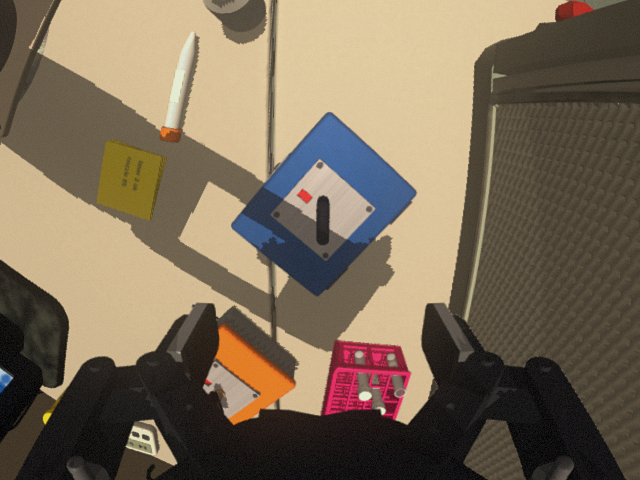

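The wrist view shows the blue box with the bow at (323,220), aligned with the jaws; its window at (305,196) is red. I refine with fisheye depth.

```bash
cat >> h.py <<'E'
def fpts(d,i):
    K=np.array(i['intrinsics']);R=Ro.from_quat(i['rotation']).as_matrix();t=np.array(i['xyz'])
    v,u=np.mgrid[0:480,0:640].astype(float)
    a=u-K[0,2];b=v-K[1,2];r=np.hypot(a,b)+1e-9;th=r/K[0,0];s=np.tan(th)/r
    return np.stack([a*s*d,-b*s*d,-d],-1)@R.T+t
def bow(P,C,lo=.098,hi=.115):
    n=np.hypot(P[...,0]-C[0],P[...,1]-C[1])<.03
    B=P[n&(P[...,2]>lo)&(P[...,2]<hi)]
    w,V=np.linalg.eigh(np.cov(B[:,:2].T));a=V[:,1]
    q=cv2.minAreaRect(B[:,:2].astype(np.float32)*1000)
    return len(B),B.mean(0).round(4),B[:,2].max().round(4),np.degrees(np.arctan2(a[1],a[0])).round(1)%180,q
def box(p,P,c='blue'):
    m=mask(p,c)&(P[...,2]>.045)&(P[...,2]<.075)
    k,l,st,ce=cv2.connectedComponentsWithStats(m.astype(np.uint8));j=1+st[1:,4].argmax();Q=P[l==j]
    return cv2.minAreaRect(Q[:,:2].astype(np.float32)*1000),np.median(Q[:,2])
E
python3 - <<'E'
from h import *
p,d,i=load('w2');P=fpts(d,i)
for lo in(.085,.098,.103):print(bow(P,(.519,.032),lo))
print(box(p,P))
p,d,i=load('t1');P=pts(d,i)
for lo in(.085,.098,.103):print(bow(P,(.519,.032),lo))
E
```

```text
(594, array([0.5162, 0.0355, 0.1062]), np.float64(0.11), np.float64(120.8), ((517.0407104492188, 33.87430191040039), (9.611872673034668, 35.47288513183594), 31.172456741333008))
(544, array([0.5168, 0.0348, 0.1074]), np.float64(0.11), np.float64(121.0), ((516.998291015625, 33.833335876464844), (9.529555320739746, 35.498939514160156), 31.54123306274414))
(513, array([0.5172, 0.0342, 0.1078]), np.float64(0.11), np.float64(121.0), ((517.1954956054688, 33.58134460449219), (9.459613800048828, 34.86241149902344), 31.535301208496094))
(((521.482177734375, 58.13002014160156), (87.28931427001953, 106.77901458740234), 80.17237854003906), np.float64(0.06073852200688734))
(159, array([0.518 , 0.0308, 0.1035]), np.float64(0.1122), np.float64(120.5), ((519.1715698242188, 31.891437530517578), (10.887120246887207, 35.68497085571289), 31.679569244384766))
(122, array([0.5186, 0.0313, 0.1069]), np.float64(0.1122), np.float64(120.2), ((519.1715698242188, 31.891437530517578), (10.887120246887207, 35.68497085571289), 31.679569244384766))
(108, array([0.5189, 0.0315, 0.1077]), np.float64(0.1122), np.float64(120.0), ((519.1788940429688, 32.25787353515625), (10.489948272705078, 35.06893539428711), 31.6795654296875))
```

```bash
python3 -m jog '[{"offset":[1,-2,40],"yaw":0,"hand":100},{"offset":[1,-2,80],"yaw":0,"hand":100},{"offset":[1,-2,110],"yaw":0,"hand":90},{"offset":[1,-2,135],"yaw":0,"hand":70},{"offset":[1,-2,152],"yaw":0,"hand":60},{"offset":[1,-2,161],"yaw":0,"hand":50},{"offset":[1,-2,161],"yaw":0,"hand":40},{"offset":[1,-2,161],"yaw":0,"hand":30}]' 30
python3 -m jog '[{"offset":[0,0,0],"yaw":0,"hand":20},{"offset":[0,0,0],"yaw":0,"hand":20},{"offset":[0,0,0],"yaw":0,"hand":20}]'
python3 - <<'E'
from h import *
p,d,i=snap('wrist','w3')
cv2.imwrite('pics/w3c.png',cv2.resize(p[200:440,170:470,::-1],None,fx=2.5,fy=2.5))
E
```

```text
time_s: 4.2
eef_pos: [0.5205, 0.0328, 0.0924]
eef_rot: [0.963, 0.269, 0.001, 0.0]
ft_force: [1.1, 0.4, -0.2]
opening: 0.0256
time_s: 4.5
eef_pos: [0.5203, 0.0329, 0.0921]
eef_rot: [0.963, 0.27, 0.001, 0.0]
ft_force: [0.1, 0.8, -0.4]
opening: 0.0174
```

View pics/w3c.png

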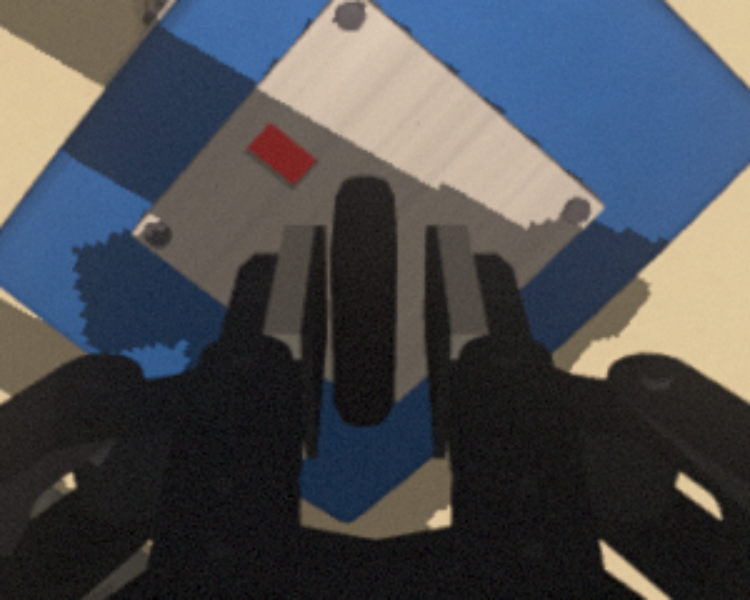

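The zoomed wrist view shows the bow between the pads, about 1.8 mm left of the jaw centre (bow x≈364, jaw centre ≈375). I shift, lower a little and grip.

```bash
python3 -m jog '[{"offset":[-1.8,-1,3],"yaw":0,"hand":20},{"offset":[-1.8,-1,5],"yaw":0,"hand":20},{"offset":[-1.8,-1,5],"yaw":0,"hand":15},{"offset":[-1.8,-1,5],"yaw":0,"hand":0},{"offset":[-1.8,-1,5],"yaw":0,"hand":0},{"offset":[-1.8,-1,5],"yaw":0,"hand":0},{"offset":[-1.8,-1,5],"yaw":0,"hand":0}]' 30
python3 - <<'E'
from h import *
s=ctrl.read_state();x=Ro.from_quat(s['eef_rot']).apply([1,0,0]);print(np.degrees(np.arctan2(x[1],x[0])),s['eef_pos'],s['ft_force'],s['ft_torque'],s['opening'])
E
```

```text
time_s: 5.25
eef_pos: [0.5178, 0.0331, 0.0859]
eef_rot: [0.963, 0.27, 0.0, -0.0]
ft_force: [4.5, 3.2, -6.9]
opening: 0.0094
31.28830417375103 [0.51776489 0.03314748 0.08592746] [ 4.48762452  3.23157523 -6.9166126 ] [ 0.48189764 -0.61829103  0.02781991] 0.009435717174312805
```

Gripped with small forces. Next I turn counter-clockwise in steps and watch the moment.

```bash
cat > st.py <<'E'
from h import *
s=ctrl.read_state();x=Ro.from_quat(s['eef_rot']).apply([1,0,0]);print('x ang',np.degrees(np.arctan2(x[1],x[0])).round(2),s['eef_pos'].round(4),'F',s['ft_force'].round(1),'T',s['ft_torque'].round(2),'op',s['opening'].round(4),s['time_s'],s['joint_positions'].round(2))
E
python3 -m jog '[{"offset":[0,0,0],"yaw":-0.06,"hand":0},{"offset":[0,0,0],"yaw":-0.12,"hand":0},{"offset":[0,0,0],"yaw":-0.18,"hand":0},{"offset":[0,0,0],"yaw":-0.24,"hand":0},{"offset":[0,0,0],"yaw":-0.30,"hand":0},{"offset":[0,0,0],"yaw":-0.34,"hand":0},{"offset":[0,0,0],"yaw":-0.34,"hand":0}]'; python3 st.py
python3 -m jog '[{"offset":[0,0,0],"yaw":-0.03,"hand":0},{"offset":[0,0,0],"yaw":-0.06,"hand":0},{"offset":[0,0,0],"yaw":-0.06,"hand":0}]'; python3 st.py
```

```text
time_s: 5.95
eef_pos: [0.5175, 0.0329, 0.0859]
eef_rot: [0.903, 0.429, -0.0, -0.0]
ft_force: [3.2, 1.7, -5.6]
opening: 0.0096
time_s: 6.25
eef_pos: [0.5175, 0.0328, 0.086]
eef_rot: [0.89, 0.456, -0.0, -0.0]
ft_force: [3.9, 1.8, -8.6]
opening: 0.0092Traceback (most recent call last):
  File "st.py", line 2, in <module>
    s=ctrl.read_state();x=Ro.from_quat(s['eef_rot']).apply([1,0,0]);print('x ang',np.degrees(np.arctan2(x[1],x[0])).round(2),s['eef_pos'].round(4),'F',s['ft_force'].round(1),'T',s['ft_torque'].round(2),'op',s['opening'].round(4),s['time_s'],s['joint_positions'].round(2))
                                                                                                                                                                                                               ^^^^^^^^^^^^^^^^^^
AttributeError: 'float' object has no attribute 'round'
Traceback (most recent call last):
  File "st.py", line 2, in <module>
    s=ctrl.read_state();x=Ro.from_quat(s['eef_rot']).apply([1,0,0]);print('x ang',np.degrees(np.arctan2(x[1],x[0])).round(2),s['eef_pos'].round(4),'F',s['ft_force'].round(1),'T',s['ft_torque'].round(2),'op',s['opening'].round(4),s['time_s'],s['joint_positions'].round(2))
                                                                                                                                                                                                               ^^^^^^^^^^^^^^^^^^
AttributeError: 'float' object has no attribute 'round'
```

```bash
sed -i "s/s\['opening'\].round(4)/round(s['opening'],4)/" st.py; python3 st.py
python3 -m jog '[{"offset":[0,0,0],"yaw":-0.03,"hand":0},{"offset":[0,0,0],"yaw":-0.03,"hand":0}]' >/dev/null; python3 st.py
python3 -m jog '[{"offset":[0,0,0],"yaw":-0.03,"hand":0},{"offset":[0,0,0],"yaw":-0.03,"hand":0}]' >/dev/null; python3 st.py
python3 -m jog '[{"offset":[0,0,0],"yaw":-0.03,"hand":0},{"offset":[0,0,0],"yaw":-0.03,"hand":0}]' > /dev/null; python3 st.py
```

```text
x ang 54.27 [0.5175 0.0328 0.086 ] F [ 3.9  1.8 -8.6] T [ 0.26 -0.54  0.06] op 0.0092 6.25 [-0.04  0.04  1.87  0.    1.23 -0.98]
x ang 55.99 [0.5175 0.0328 0.0859] F [ 3.4  2.6 -9.6] T [ 0.18 -0.56 -0.01] op 0.0094 6.45 [-0.04  0.04  1.87  0.    1.23 -1.01]
x ang 57.68 [0.5175 0.0328 0.086 ] F [  3.4   1.9 -12.1] T [ 0.2  -0.69 -0.74] op 0.0097 6.65 [-0.04  0.04  1.87  0.    1.23 -1.04]
x ang 59.4 [0.5175 0.0328 0.0861] F [  4.2   2.1 -11.4] T [ 0.22 -0.6  -1.08] op 0.0094 6.85 [-0.04  0.04  1.87  0.    1.23 -1.07]
```

The moment jumped from about 0 to −1.08 N m between 56° and 59°, so the key is at its stop, near tool angle 56.3°. The engaged angle is then about −9.6°, which agrees with the box edges (−10°). Next I turn clockwise.

```bash
python3 -m jog '[{"offset":[0,0,0],"yaw":0.08,"hand":0},{"offset":[0,0,0],"yaw":0.16,"hand":0},{"offset":[0,0,0],"yaw":0.24,"hand":0},{"offset":[0,0,0],"yaw":0.32,"hand":0},{"offset":[0,0,0],"yaw":0.40,"hand":0},{"offset":[0,0,0],"yaw":0.48,"hand":0},{"offset":[0,0,0],"yaw":0.56,"hand":0},{"offset":[0,0,0],"yaw":0.64,"hand":0}]' >/dev/null; python3 st.py
python3 -m jog '[{"offset":[0,0,0],"yaw":0.08,"hand":0},{"offset":[0,0,0],"yaw":0.16,"hand":0},{"offset":[0,0,0],"yaw":0.24,"hand":0},{"offset":[0,0,0],"yaw":0.32,"hand":0},{"offset":[0,0,0],"yaw":0.40,"hand":0},{"offset":[0,0,0],"yaw":0.48,"hand":0},{"offset":[0,0,0],"yaw":0.54,"hand":0},{"offset":[0,0,0],"yaw":0.54,"hand":0}]' >/dev/null; python3 st.py
python3 - <<'E'
from h import *
p,d,i=snap('wrist','w4')
cv2.imwrite('pics/w4c.png',cv2.resize(p[180:440,170:470,::-1],None,fx=2.3,fy=2.3))
E
```

```text
x ang 22.57 [0.5179 0.0332 0.086 ] F [  7.1   3.6 -14.1] T [ 0.62 -0.99  0.03] op 0.0096 7.65 [-0.04  0.04  1.87  0.    1.23 -0.43]
x ang -8.32 [0.5184 0.0334 0.086 ] F [  9.5   4.6 -17.6] T [ 0.75 -1.51 -0.08] op 0.0095 8.45 [-0.04  0.04  1.87  0.    1.23  0.11]
```

View pics/w4c.png

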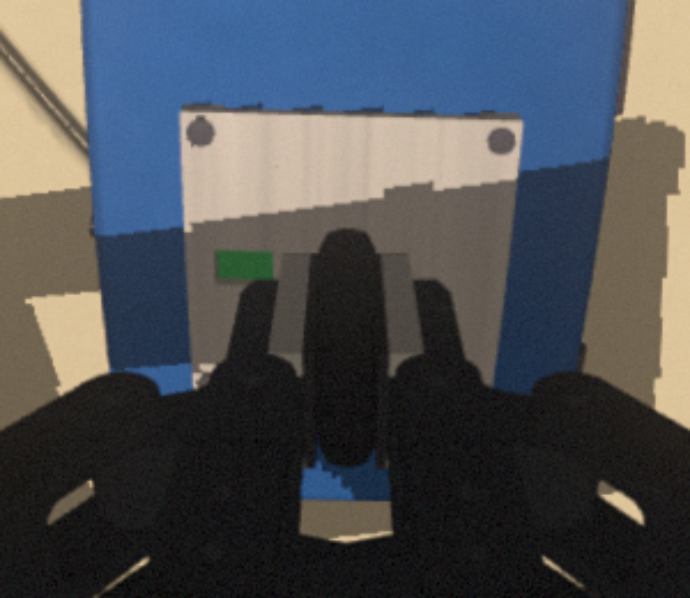

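The view shows green filling the window (about (244,265) in the crop), with the bow nearly parallel to the plate edges and about 1.5° short. I finish that, release and rise.

```bash
python3 -m jog '[{"offset":[0,0,0],"yaw":0.025,"hand":0},{"offset":[0,0,0],"yaw":0.025,"hand":0},{"offset":[0,0,0],"yaw":0.025,"hand":40},{"offset":[0,0,0],"yaw":0.025,"hand":40},{"offset":[0,0,0],"yaw":0.025,"hand":40},{"offset":[0,0,0],"yaw":0.025,"hand":40},{"offset":[0,0,0],"yaw":0.025,"hand":40}]' ; python3 st.py
python3 -m jog '[{"offset":[0,0,-20],"yaw":0,"hand":40},{"offset":[0,0,-50],"yaw":0,"hand":40},{"offset":[0,0,-90],"yaw":0,"hand":60},{"offset":[0,0,-130],"yaw":0,"hand":60},{"offset":[0,0,-160],"yaw":0,"hand":60},{"offset":[0,0,-160],"yaw":0,"hand":60},{"offset":[0,0,-160],"yaw":0,"hand":60}]' ; python3 st.py
python3 - <<'E'
from h import *
p,d,i=snap('wrist','w5');P=fpts(d,i)
print(bow(P,(.518,.033)))
p,d,i=snap('top','t5');P=pts(d,i);print(bow(P,(-.0+.529,-.2085)))
p,d,i=load('top0');P=pts(d,i);print(bow(P,(-.0+.529,-.2085)))
E
```

```text
time_s: 9.2
eef_pos: [0.5179, 0.0327, 0.0867]
eef_rot: [0.996, -0.084, 0.0, 0.0]
ft_force: [0.1, 0.1, 0.7]
opening: 0.0341
x ang -9.68 [0.5179 0.0327 0.0867] F [0.1 0.1 0.7] T [-0.02  0.02  0.02] op 0.0341 9.2 [-0.04  0.04  1.87 -0.    1.23  0.13]
time_s: 9.9
eef_pos: [0.5182, 0.0327, 0.2472]
eef_rot: [0.996, -0.084, 0.001, -0.0]
ft_force: [0.5, -0.2, -0.1]
opening: 0.0514
x ang -9.68 [0.5182 0.0327 0.2472] F [ 0.5 -0.2 -0.1] T [ 0.09 -0.06  0.02] op 0.0514 9.9 [-0.04 -0.09  1.7  -0.    1.53  0.13]
(560, array([0.5181, 0.0351, 0.1075]), np.float64(0.1106), np.float64(80.3), ((517.9352416992188, 34.14461898803711), (34.45112609863281, 9.461008071899414), 80.3871841430664))
(112, array([ 0.5285, -0.2082,  0.1071]), np.float64(0.1109), np.float64(128.0), ((529.1312866210938, -208.55917358398438), (10.139290809631348, 34.9820671081543), 39.7213134765625))
(114, array([ 0.5285, -0.2083,  0.107 ]), np.float64(0.1121), np.float64(127.9), ((529.2186889648438, -208.50839233398438), (10.263991355895996, 34.41145324707031), 38.274444580078125))
```

View pics/w5.png

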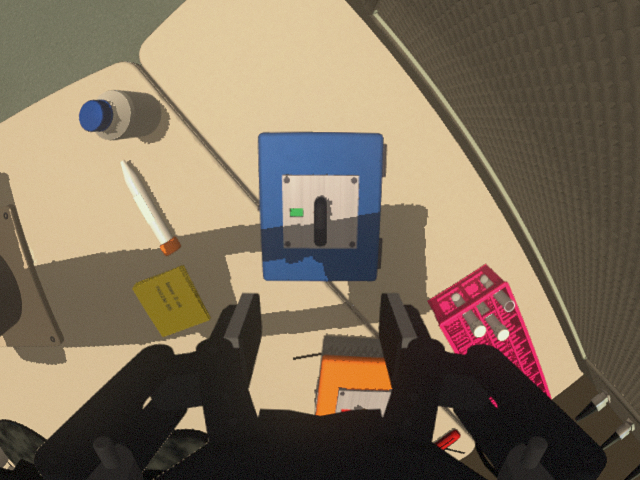

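The wrist view shows the released blue key at (320,221), parallel to the box's long sides, with its window at (296,212) fully green. The orange key's direction is unchanged (128.0° against 127.9°). I hand in.

```bash
python3 -c "
from station import ctrl
print(ctrl.sign_off())"
```

```text
the job is handed in; nothing more can be done
None
```

I turned the blue box's key back to its counter-clockwise stop, then clockwise to the engaged position, let go of it, and handed the job in at about 10 s of the 38 s allowed.

- **Counter-clockwise stop:** I took the stop as reached from the moment about the key, which rose from about 0 to −1.08 N m. That put the stop near tool angle 56°, where the box's measured edges said it should be. The key angle itself could not be read directly.
- **Engaged position:** green fills the window. The released bow points at 80.3°, against about 80° for the box's long sides.
- **Orange key:** its bow direction is unchanged (127.9° before, 128.0° after).
- **Arm:** the gripper is open, about 16 cm above where it let go, with a contact force near zero. The wrist force readings I took while turning stayed at about 20 N or less.

None of these checks failed. The one difference was that the top and wrist cameras placed the blue key about 2 mm apart. I corrected the grip by about 1.8 mm from a close wrist view before closing on it.

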